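Lay out the sample containers by their stock vessels

ROBOT

A 6-joint arm with a two-finger parallel gripper is mounted at the origin on the work surface; the furniture and walls round the work are solid. World frame = base frame: x ahead of the robot, y to its left, z up, the work surface at z = 0. Lengths are in m, angles in degrees, forces in N, time in s.
With the tool pointing down it reaches from about 0.25 to 0.775 m from the base axis. Payload 4 kg.
Tool frame: the origin (TCP) lies on the centre line of the jaws, within the pads' length; the fingertips stand 22 mm ahead of it and the grasp point (between the pads) lies 3 mm ahead of it; z points along the fingers, y is the line along which they close (so a half turn about z gives the same grasp; the last joint's range is limited). The gripper opens to 94 mm and grips with 3 to 60 N. Pads are 16 mm wide; open, the fingers measure 119 mm over their backs; the gripper's body (75 mm by 177 mm) begins 78 mm behind the grasp point.
Start: joints at [63.192, 4.996, 78.535, -0, 96.463, -5.907], TCP at [0.196, 0.514, 0.19] pointing down, gripper open.
Joint ranges: [-177.83, 177.83], [-43.37, 116.18], [15.69, 146.23], [-61.86, 241.86], [9.47, 152.12], [-147.06, 147.06]. Speed limits (degrees/s): [159.86, 159.86, 180, 180, 180, 180].

INTERFACE

Orientations are given as [roll, pitch, yaw] about the fixed x, y, z axes, in that order (R = Rz(yaw) Ry(pitch) Rx(roll)).
In Python, from plant import ctrl gives the robot as it stands. The module is installed in compiled form; this text tells all that it offers.
- The arm moves only by the tool step_arm, never from a script. Its argument "steps" is a list of rows, each a list of 5 numbers: the finger opening in cm, from 0 to 9.4, then the shift along the tool's x, y, z in cm, then the turn about the tool's z in rad. A call has 1 to 12 rows; each row shifts and turns the commanded pose from where the row before left it, along the tool's axes as they then stand; what a row does not reach is not made up. A row lasts 1/10 s, in which the tool goes at most 50 mm and 8.59 degrees, less where a joint would pass 70% of its speed; a pose out of reach is approached as far as the arm can. A call is refused whole if a number of a shift passes 5 or a number of a turn 0.15, either way. A call with a gripper value outside its range is refused whole. The fingers move at their own pace and stop on an object; "grip_force" is the grip in N (left out, the last holds). Time passes only in rows, so rows that do not move let the fingers close. It gives the time, the measured TCP pose, the force, the opening and the grip force at its end, in the units of the state.
- ctrl.observe(): the state, without advancing time (a new reading comes with each control period).
- ctrl.grab_frame(name): name is "side" or "top"; returns a dict with "frame" (480x640x3 uint8, red, green, blue), "z_map" (480x640 float32, m along the optical axis (not along the pixel's ray), 0 where there is no reading), "camera_matrix" (3x3 intrinsics, pixels), "cam_to_world" (4x4, takes a point from camera to world coordinates). Camera axes: x right, y down, z forward; pixel columns grow to the right and rows downward; lengths in m; the calibration is good to about 2 mm. A picture is of the moment at which its call begins.
- ctrl.hand_in(): hands the job in; it is judged then, once.
Trained networks look in a picture, given as the dict that the camera call returned (one of the last four; its "shot" number tells which), for a name from the list of things; names that differ only in an ending like _2 or _b are one class to them, and where a whole thing is asked for, a point or a joint stands for the part that bears it (a point fixed in the world has none). Each returns a list of dicts, best first, with "conf" (0 to 1); they miss things now and then, are a little off and sometimes report something else, mostly with a low value. They report only what shows in the picture. A call takes as long as a camera call. They do not tell look-alikes from the thing itself.
- ctrl.spot_in(picture, query): "rect" ([left, top, right, bottom] in pixels, round what is visible of it).
The state is a dict: "t": time; "q": joint angles; "dq": joint speeds; "tau": joint torques, N m; "ee_pos": TCP position; "orientation": TCP orientation; "contact_force": force on the tool from outside, world axes, zero at the start; "wrist_torque": the same for the moment, N m; "gripper_width": finger opening in m; "grip_force": force on a finger pad.
Only numpy, scipy, OpenCV 4.12 (cv2) and the standard library are available. Lean on these libraries where they do the work, as an engineer would, in place of code of your own. Each camera call takes 0.05 s, during which the arm holds its last target. There are 200 camera calls.

TASK

Lay out the samples by the stock they are taken from: stand the small wide screw-cap jar in the middle of the round pad in front of the conical flask, the tall vial in the middle of the pad in front of the wash bottle, and the short vial in the middle of the pad in front of the square jar. Park the flask's cork stopper standing centrally on top of the screw-cap jar's lid. Keep all of them upright throughout, and leave the white cup and the red rubber bulb where they stand.

Things in the scene. Friction and masses are not known exactly. Their poses are not given: they have to be found in the camera images.
- jar_center (a point): Small wide screw-cap jar: squat white jar with a flat grey lid nearly as wide as the jar. Loose, stands upright, body 40 mm across, lid 42 to 44 mm, 56 mm tall (lid takes the top 15 mm); point on the axis, half-way up, z up when it stands.
- tall_vial_center (a point): Tall vial: white with a narrower black cap. Loose, stands upright, 36 mm across, 78 mm tall (shoulder begins about 60 mm up, cap 27 mm across); point on the axis, half-way up, z up when it stands.
- short_vial_center (a point): Short vial: dark brown with a narrower black cap. Loose, stands upright, 33 mm across, 58 mm tall (shoulder begins about 44 mm up, cap 24 mm across); point on the axis, half-way up, z up when it stands.
- stopper_center (a point): Brown cork stopper, loose, stands on its end, 26 mm across and 26 mm tall; point on the axis, half-way up, z up when it stands.
- pad_flask (a point): Pad in front of the conical flask. A round black rubber pad, 60 mm across, on the front of a fixed low aluminium plate (90 x 195 mm, 6 mm thick); point at the centre of the pad's upper face, 8 mm above the bench; z up, x (roughly away from the robot) points to the fixed stock vessel that stands on the same plate with its axis 105 mm behind this point: a clear conical flask with an orange filling, 86 mm wide at its foot, 135 mm tall, with a narrow neck.
- pad_wash (a point): Pad in front of the wash bottle. A round black rubber pad, 60 mm across, on the front of a fixed low aluminium plate (90 x 195 mm, 6 mm thick); point at the centre of the pad's upper face, 8 mm above the bench; z up, x (roughly away from the robot) points to the fixed stock vessel that stands on the same plate with its axis 105 mm behind this point: a pale round wash bottle with a pointed red cap, 52 mm across, 150 mm tall.
- pad_square (a point): Pad in front of the square jar. A round black rubber pad, 60 mm across, on the front of a fixed low aluminium plate (90 x 195 mm, 6 mm thick); point at the centre of the pad's upper face, 8 mm above the bench; z up, x (roughly away from the robot) points to the fixed stock vessel that stands on the same plate with its axis 105 mm behind this point: a white square jar with a round blue cap, 55 mm wide, 132 mm tall.
- cup_center (a point): Bystander, to be left alone: small empty white plastic cup, open on top, 47 mm across, 46 mm tall, loose, stands upright among the other things; point on the axis, half-way up, z up when it stands.
- bulb_center (a point): Bystander, to be left alone: red rubber bulb with a narrow neck pointing up, 51 mm across, 72 mm tall, loose, stands among the other things; point on the axis, half-way up, z up when it stands.
Not all that is in view belongs to the job. What is shaped like the part that bears short_vial_center but green is not meant. There is more than one size of the part that bears stopper_center; the job needs the smaller.

How it is judged (in metres and radians):
At the end, for the whole second after the job is handed in: Jar on the flask's pad, tall vial on the wash bottle's, short vial on the square jar's, each axis within 13 mm of the pad's centre; the cork stands on the jar's lid, its axis within 12 mm of the jar's; all four upright (within 0.12 rad), released and at rest (horizontal distance between jar_center and pad_flask below 0.013 m and z of jar_center in the frame of pad_flask between 0.023 and 0.033 m and horizontal distance between tall_vial_center and pad_wash below 0.013 m and z of tall_vial_center in the frame of pad_wash between 0.034 and 0.044 m and horizontal distance between short_vial_center and pad_square below 0.013 m and z of short_vial_center in the frame of pad_square between 0.024 and 0.034 m and horizontal distance between stopper_center and jar_center below 0.012 m and z of stopper_center in the frame of jar_center between 0.035 and 0.047 m and angle between each of jar_center, tall_vial_center, short_vial_center, stopper_center's own z axis and vertical below 0.12 rad and linear speed of each of jar, tall_vial, short_vial, stopper below 0.02 m/s); the robot touches nothing.
It fails at once if the white cup was moved by more than 20 mm (distance of cup_center from where it was at the start of the episode above 0.02 m).
It fails at once if the red rubber bulb was moved by more than 20 mm (distance of bulb_center from where it was at the start of the episode above 0.02 m).
It fails at once if the jar, a vial or the cork was tipped over (more than 0.8 rad) (angle between any of jar_center, tall_vial_center, short_vial_center, stopper_center's own z axis and vertical above 0.8 rad).
It also fails if it takes over 96 s, if anything falls off the work surface, if the arm or the gripper's body presses on something with over 40 N, if the wrist force passes 120 N, or if a joint passes its speed limit or range.

## Working session

There is one attempt and no reset: what is moved stays moved. The work goes in short steps, Python scripts to look and compute and a tool call to move; the robot and the scene stay as the last step left them, time stands still between calls to the robot, and variables do not carry over. Pictures are saved under pics/ and viewed, at most 14 in all, crops included, and the job is handed in when it is done.

Besides the shell and the picture viewer there is one more tool, called after "Request:" as name([rows], argument=value, ...), one row to a line, values as JSON. step_arm: Moves the arm, as the interface text tells. Its arguments: {"type":"object","properties":{"steps":{"type":"array"},"grip_force":{"type":"number"}},"required":["steps"]}

```bash
mkdir -p pics; ls; cat > h.py <<'E'
import numpy as np, cv2
from plant import ctrl
def shot(n,save=None):
    p=ctrl.grab_frame(n)
    if save: cv2.imwrite(f'pics/{save}.png',p['frame'][:,:,::-1])
    return p
def world(p):
    z=p['z_map'].astype(float);K=p['camera_matrix'];v,u=np.mgrid[:480,:640]
    c=np.stack([(u-K[0,2])/K[0,0]*z,(v-K[1,2])/K[1,1]*z,z],-1)
    T=p['cam_to_world'];return c@T[:3,:3].T+T[:3,3]
E
python3 - <<'E'
from h import *
for n in ('top','side'):
    p=shot(n,n+'0'); np.savez(n+'0.npz',W=world(p),z=p['z_map'],f=p['frame'])
    print(n,p['cam_to_world'].round(3).tolist(),p['camera_matrix'].tolist())
    W=world(p)
    for q in 'jar tall_vial short_vial stopper cup bulb'.split():
        for d in ctrl.spot_in(p,q+'_center')[:4]:
            l,t,r,b=map(int,d['rect']); w=W[t:b+1,l:r+1].reshape(-1,3); 
            m=w[w[:,2]>np.percentile(w[:,2],97)-.004]
            print(q,round(d['conf'],2),[l,t,r,b],np.median(m,0).round(3))
    for q in ('pad_flask','pad_wash','pad_square'):
        for d in ctrl.spot_in(p,q)[:3]:
            l,t,r,b=map(int,d['rect']); print(q,round(d['conf'],2),[l,t,r,b],W[(t+b)//2,(l+r)//2].round(3))
print(ctrl.observe())
E
```

```text
pics
top [[-0.024, -0.988, 0.152, 0.286], [-1.0, 0.026, 0.007, 0.059], [-0.01, -0.151, -0.988, 1.057], [0.0, 0.0, 0.0, 1.0]] [[502.35881880910296, 0.0, 329.3637263571397], [0.0, 502.35881880910296, 239.92380678141424], [0.0, 0.0, 1.0]]
jar 0.71 [396, 236, 419, 258] [ 0.421 -0.097  0.057]
tall_vial 0.64 [351, 229, 369, 249] [0.442 0.005 0.079]
short_vial 0.56 [257, 240, 274, 256] [0.432 0.199 0.058]
short_vial 0.55 [257, 290, 277, 310] [0.322 0.199 0.058]
stopper 0.72 [226, 278, 243, 290] [0.355 0.264 0.037]
bulb 0.58 [303, 235, 329, 256] [0.434 0.098 0.072]
pad_flask 0.73 [282, 117, 334, 221] [0.603 0.108 0.008]
pad_wash 0.81 [359, 108, 401, 206] [0.286 0.059 1.057]
pad_square 0.73 [414, 110, 464, 209] [ 0.619 -0.176  0.004]
side [[-0.997, -0.064, 0.05, 0.401], [-0.081, 0.738, -0.67, 0.644], [0.006, -0.672, -0.741, 0.696], [0.0, 0.0, 0.0, 1.0]] [[463.7358061407778, 0.0, 315.4375490838213], [0.0, 463.7358061407778, 243.07006585266214], [0.0, 0.0, 1.0]]
jar 0.8 [320, 183, 345, 214] [ 0.422 -0.089  0.054]
tall_vial 0.91 [310, 214, 328, 248] [0.442 0.014 0.076]
short_vial 0.69 [371, 303,
[... 497 characters left out ...]
98, 192] [ 0.616 -0.261 -0.001]
{'t': 1.0, 'q': array([ 6.31906542e+01,  4.99527032e+00,  7.85377859e+01, -3.67015791e-04,
        9.64641203e+01, -5.90880519e+00]), 'dq': array([ 0.01131477, -0.04430624,  0.06937833,  0.04006689,  0.04132165,
       -0.02697399]), 'tau': array([-4.09480554e-04, -3.40063155e+01, -3.02602530e+01,  7.19621661e-02,
        2.37482751e-02, -1.59758713e-05]), 'ee_pos': array([0.19622965, 0.51379858, 0.19029286]), 'orientation': array([1.79997229e+02, 6.53410030e-04, 1.59099418e+02]), 'contact_force': array([-0.23195641,  0.87789179,  0.71276908]), 'wrist_torque': array([0.01453165, 0.01361574, 0.03358296]), 'grip_force': 0.0, 'gripper_width': 0.09413288952289728}
```

```bash
python3 - <<'E'
import cv2
a=cv2.imread('pics/top0.png')[90:330,160:480];cv2.imwrite('pics/t0.png',cv2.resize(a,(800,600),interpolation=cv2.INTER_CUBIC))
a=cv2.imread('pics/side0.png')[100:400,140:460];cv2.imwrite('pics/s0.png',cv2.resize(a,(640,600),interpolation=cv2.INTER_CUBIC))
E
```

```text
(no output)
```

View pics/t0.png

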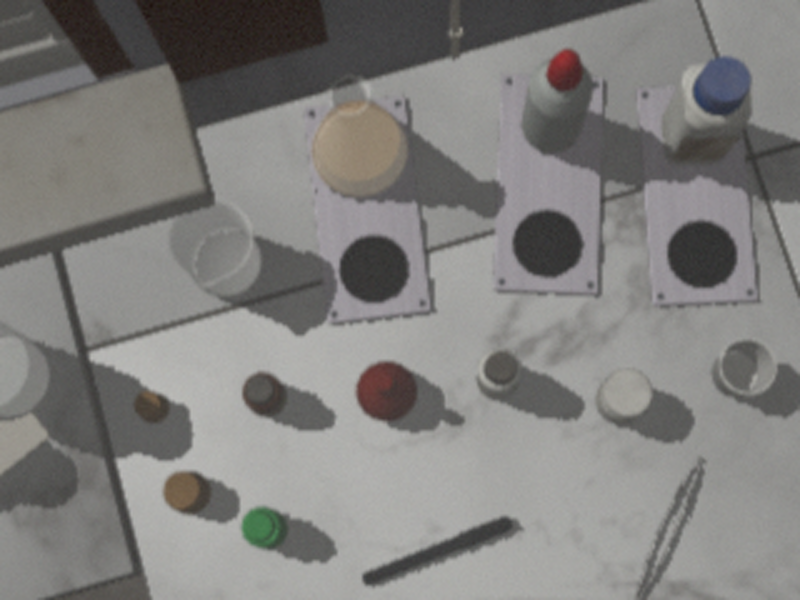

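View pics/s0.png

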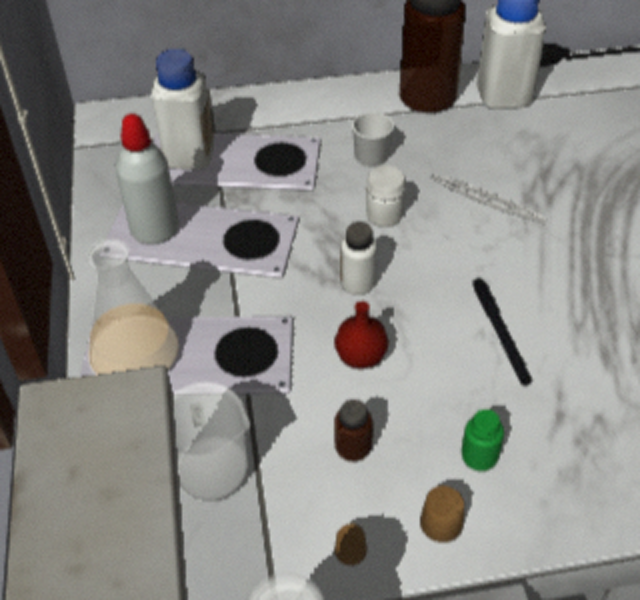

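```bash
python3 - <<'E'
from h import *
from scipy.optimize import least_squares
D={n:np.load(n+'0.npz') for n in('top','side')}
def cyl(P,g,r):
    f=lambda c:np.hypot(P[:,0]-c[0],P[:,1]-c[1])-r
    s=least_squares(f,g,loss='soft_l1',f_scale=.002);return s.x,np.sqrt(np.mean(np.clip(f(s.x),-.01,.01)**2))
O=dict(jar=((.421,-.093),.021,.041,.056),jarbody=((.421,-.093),.020,.01,.038),tall=((.442,.009),.018,.01,.058),tallcap=((.442,.009),.0135,.066,.078),short=((.432,.202),.0165,.01,.042),shortcap=((.432,.202),.012,.05,.058),cork=((.426,.30),.013,.004,.026),bulb=((.433,.1),.0255,.015,.03),cup=((.436,-.18),.0235,.01,.04))
for k,(g,r,z0,z1) in O.items():
  for n in D:
    W=D[n]['W'];W=W[D[n]['z']>0]
    d=np.hypot(W[:,0]-g[0],W[:,1]-g[1]);N=W[(d<.034)]
    h=np.percentile(N[:,2],98.5)
    s=N[(N[:,2]>z0)&(N[:,2]<z1-.005)]
    T=N[N[:,2]>z1-.004]
    c=cyl(s,g,r) if len(s)>12 else None
    print(k,n,'h%.3f'%h,len(s),c and (c[0].round(4),c[1].round(4)),'top',len(T),((T.min(0)+T.max(0))/2).round(4)if len(T) else '')
for k,uv in dict(flask=(374,268),wash=(547,243),square=(702,253)).items():
  for n in D:
    f=D[n]['f'].max(2)
    if n=='top': u,v=int(160+uv[0]*.4),int(90+uv[1]*.4)
    else: u,v={'flask':(140+246//2,100+352//2),'wash':(140+251//2,100+239//2),'square':(140+279//2,100+158//2)}[k]
    m=(cv2.GaussianBlur(f,(3,3),0)<90).astype(np.uint8);_,L,st,ce=cv2.connectedComponentsWithStats(m,connectivity=4)
    i=L[v,u];cs,_=cv2.findContours((L==i).astype(np.uint8),0,1);e=cv2.fitEllipse(max(cs,key=len))
    W=D[n]['W'];P=W[(L==i)&(D[n]['z']>0)]
    lo,hi=np.percentile(P,1,0),np.percentile(P,99,0)
    print(k,n,i,st[i].tolist(),np.round(e[0],1),'mean',P.mean(0).round(4),'ext',((lo+hi)/2).round(4),(hi-lo).round(3))
# height map, 2.5cm cells
A=np.vstack([D[n]['W'][D[n]['z']>0] for n in D])
print('rows x 0.3..0.8 cols y .45..-.3')
for x in np.arange(.3,.82,.025):
  print('%.3f'%x,' '.join('%3d'%(1000*np.percentile(c[:,2],98)) if len(c:=A[(abs(A[:,0]-x)<.0125)&(abs(A[:,1]-y)<.0125)])>2 else ' --' for y in np.arange(.45,-.31,-.025)))
E
```

```text
jar top h0.059 31 (array([ 0.4229, -0.0982]), np.float64(0.0016)) top 302 [ 0.4219 -0.0973  0.0565]
jar side h0.056 82 (array([ 0.4216, -0.0952]), np.float64(0.0017)) top 170 [ 0.4213 -0.0928  0.0546]
jarbody top h0.059 34 (array([ 0.4225, -0.0978]), np.float64(0.0003)) top 343 [ 0.4218 -0.0971  0.0474]
jarbody side h0.056 148 (array([ 0.4211, -0.094 ]), np.float64(0.001)) top 312 [ 0.4211 -0.093   0.0457]
tall top h0.081 46 (array([0.4439, 0.0043]), np.float64(0.0003)) top 241 [0.4428 0.0049 0.0688]
tall side h0.077 266 (array([0.4422, 0.0086]), np.float64(0.0009)) top 249 [0.4419 0.0138 0.0665]
tallcap top h0.081 11 None top 123 [0.4428 0.005  0.0786]
tallcap side h0.077 38 (array([0.4418, 0.0082]), np.float64(0.0012)) top 89 [0.442  0.0107 0.0766]
short top h0.060 39 (array([0.4327, 0.1989]), np.float64(0.0004)) top 199 [0.4329 0.1987 0.05  ]
short side h0.057 175 (array([0.4313, 0.2028]), np.float64(0.0007)) top 284 [0.4314 0.2061 0.0484]
shortcap top h0.060 2 None top 103 [0.4325 0.1989 0.0579]
shortcap side h0.057 18 (array([0.4318, 0.2025]), np.float64(0.0006)) top 119 [0.4315
[... 3446 characters left out ...]
 9 141 157 116   8  10 134 141  --   3   5   4 465
0.700 187 187 225 422  --  --  --  --  --  91  92  92  91 434   8   9   5   4   9  11   7   7   9   9  10   6   6   4   4   4 427
0.725 186 186 186 185 374  --  --  --  --  --  --  --  -- 426 419 408 457 452   5   5   4   3   5   4   4   4   4   4   4 339 391
0.750  --  --  --  -- 359  --  --  --  --  --  --  --  --  --  --  --  -- 443 404 424 415 373   4   5   4   4   4   4   4 345 367
0.775  --  --  --  --  --  --  --  --  --  --  --  --  --  --  --  --  --  --  --  -- 338 406 397 386 376   4   4   5   4 340  --
0.800  --  --  --  --  --  --  --  --  --  --  --  --  --  --  --  --  --  --  --  --  --  --  --  -- 362 367 357 347 339 341  --
```

Request:
step_arm([
  [6.5, 0, 0, 0, -0.15],
  [6.5, 0, 0, 0, -0.15],
  [6.5, 0, 0, 0, -0.065],
  [6.5, -1.6, -4.36, 0, 0],
  [6.5, -1.6, -4.36, 0, 0],
  [6.5, -1.6, -4.36, 0, 0],
  [6.5, -1.6, -4.36, 0, 0],
  [6.5, -1.6, -4.36, 0, 0],
  [6.5, -1.6, -4.36, 0, 0],
  [6.5, -1.6, -4.36, 0, 0],
  [6.5, -1.6, -4.36, 0, 0],
], grip_force=15)

```text
t: 2.1
ee_pos: [0.3245, 0.1634, 0.1906]
orientation: [180.0, 0.1, -180.0]
contact_force: [1.0, 0.2, -0.2]
gripper_width: 0.0654
grip_force: 0.0
```

Request:
step_arm([
  [6.5, -1.6, -4.36, 0, 0],
  [6.5, -1.6, -4.36, 0, 0],
  [6.5, -1.6, -4.36, 0, 0],
  [6.5, -1.6, -4.36, 0, 0],
  [6.5, -1.6, -4.36, 0, 0],
  [6.5, -1.6, -4.36, 0, 0],
  [6.5, 0, 0, 0, 0],
  [6.5, 0, 0, 0, 0],
])

```text
t: 2.9
ee_pos: [0.4202, -0.097, 0.19]
orientation: [179.9, -0.1, 179.9]
contact_force: [-0.9, 0.3, 0.5]
gripper_width: 0.065
grip_force: 0.0
```

Request:
step_arm([
  [6.5, -0.1, 0, 4.5, 0],
  [6.5, 0, 0.1, 4, 0],
  [6.5, 0, 0, 0, 0],
])

```text
t: 3.2
ee_pos: [0.4162, -0.0921, 0.0992]
orientation: [179.7, -0.7, -179.8]
contact_force: [-0.1, 0.1, -1.2]
gripper_width: 0.065
grip_force: 0.0
```

```bash
python3 - <<'E'
from h import *
p=shot('side','side1')
a=p['frame'][100:300,220:460,::-1];cv2.imwrite('pics/s1.png',cv2.resize(a,(720,600),interpolation=cv2.INTER_CUBIC))
W=world(p);m=(p['z_map']>0)&(abs(W[...,0]-.42)<.06)&(abs(W[...,1]+.096)<.08)
for z0 in np.arange(.08,.15,.01):
    q=W[m&(abs(W[...,2]-z0)<.005)]
    if len(q)>5: print(z0.round(3),len(q),np.percentile(q,2,0).round(3),np.percentile(q,98,0).round(3))
E
```

```text
0.12 13 [ 0.407 -0.052  0.116] [ 0.423 -0.044  0.125]
0.13 39 [ 0.407 -0.047  0.125] [ 0.424 -0.043  0.134]
0.14 41 [ 0.407 -0.047  0.135] [ 0.424 -0.042  0.144]
```

View pics/s1.png

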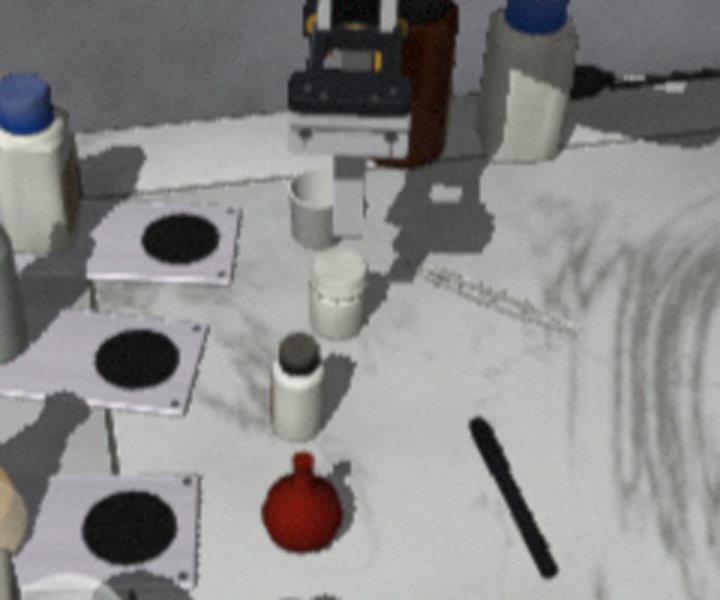

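Request:
step_arm([
  [6.5, 0, 0, 0, 0],
  [6.5, 0, 0, 2, 0],
  [6.5, 0, 0, 2, 0],
  [6.5, 0, 0, 2, 0],
  [6.5, 0, 0, 0, 0],
  [6.5, 0, 0, 0, 0],
  [6.5, 0, 0, 0, 0],
])

```text
t: 3.95
ee_pos: [0.4233, -0.0961, 0.0479]
orientation: [-179.9, 0.3, -180.0]
contact_force: [-0.2, 0.7, -0.1]
gripper_width: 0.0649
grip_force: 0.0
```

Request:
step_arm([
  [6.5, 0.1, 0, 0.7, 0],
  [6.5, 0, 0, 0, 0],
  [4, 0, 0, 0, 0],
  [3, 0, 0, 0, 0],
  [3, 0, 0, 0, 0],
  [3, 0, 0, 0, 0],
  [3, 0, 0, 0, 0],
  [3, 0, 0, 0, 0],
])

```text
t: 4.75
ee_pos: [0.4205, -0.0957, 0.0384]
orientation: [-180.0, 0.0, -180.0]
contact_force: [-0.3, 0.1, 0.8]
gripper_width: 0.0365
grip_force: 13.9
```

```bash
python3 - <<'E'
from h import *
p=shot('side','side2');a=p['frame'][130:270,260:400,::-1]
t=shot('top','top2');b=t['frame'][190:330,330:470,::-1]
cv2.imwrite('pics/s2.png',cv2.resize(np.hstack([a,b]),(800,400),interpolation=cv2.INTER_CUBIC))
print(ctrl.observe()['gripper_width'])
E
```

```text
0.036297515641140136
```

View pics/s2.png

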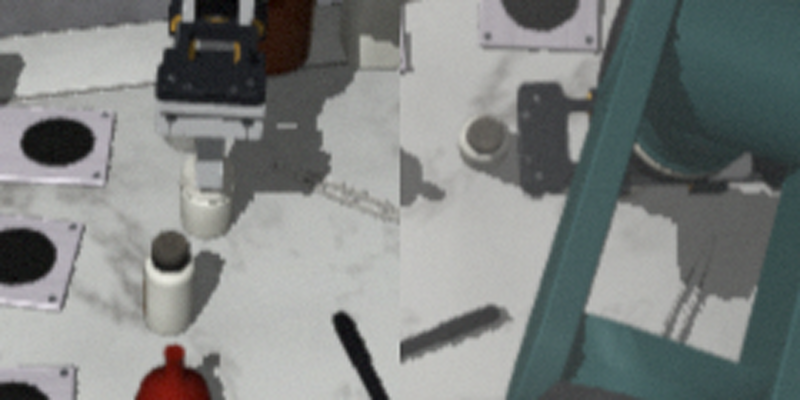

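```bash
python3 - <<'E'
from h import *
p=shot('side');W=world(p)
for v in range(170,216,3):
    print(v,[tuple((W[v,u]*1000).round().astype(int).tolist()) for u in (326,330,333,337,341)])
E
```

```text
170 [(432, -13, 167), (425, -13, 168), (420, -14, 167), (413, -7, 174), (405, -7, 174)]
173 [(432, -10, 163), (425, -12, 161), (420, -13, 162), (412, -11, 163), (405, -13, 162)]
176 [(432, -10, 156), (425, -12, 155), (419, -12, 155), (412, -12, 155), (405, -14, 155)]
179 [(439, -172, 13), (426, -64, 104), (420, -62, 106), (413, -63, 106), (406, -190, 1)]
182 [(439, -177, 0), (426, -62, 99), (420, -63, 98), (412, -61, 100), (405, -183, -3)]
185 [(436, -103, 55), (426, -64, 89), (420, -61, 92), (412, -65, 89), (405, -172, -2)]
188 [(435, -94, 54), (426, -62, 83), (420, -61, 84), (412, -65, 81), (404, -94, 57)]
191 [(435, -83, 55), (426, -65, 72), (419, -63, 74), (411, -64, 74), (403, -88, 54)]
194 [(434, -80, 50), (425, -63, 66), (419, -63, 66), (411, -64, 66), (403, -83, 49)]
197 [(434, -76, 45), (425, -73, 48), (419, -76, 47), (411, -76, 47), (403, -84, 40)]
200 [(434, -80, 33), (425, -73, 40), (419, -71, 43), (411, -78, 37), (402, -88, 28)]
203 [(434, -79, 26), (425, -73, 32), (419, -73, 33), (410, -76, 30), (402, -89, 19)]
206 [(433, -78, 18), (425, -72, 24), (418, -72, 25), (410, -74, 24), (401, -90, 9)]
209 [(433, -77, 10), (424, -73, 15), (418, -75, 13), (410, -78, 11), (401, -91, -1)]
212 [(433, -81, -3), (424, -76, 3), (418, -72, 7), (409, -78, 2), (401, -85, -4)]
215 [(432, -68, 0), (424, -71, -2), (417, -72, -1), (409, -74, -3), (400, -74, -3)]
```

Request:
step_arm([
  [3, 0, 0, 0, 0],
  [3, 0, 0, 0, 0],
  [3, 0, 0, 0, 0],
])

```text
t: 5.2
ee_pos: [0.4205, -0.0956, 0.0384]
orientation: [-180.0, 0.0, -180.0]
contact_force: [0.1, -1.0, 1.7]
gripper_width: 0.036
grip_force: 14.0
```

```bash
python3 - <<'E'
from h import *
p=shot('side','side3');W=world(p)
f=p['frame'];a=f[140:220,290:370,::-1];b=cv2.imread('pics/side0.png')[140:220,290:370]
cv2.imwrite('pics/s3.png',cv2.resize(np.hstack([a,b]),(800,400),interpolation=cv2.INTER_NEAREST))
P0=np.load('side0.npz')['W']
for v in range(179,216,3): print(v,(W[v,333]*1000).round(),(P0[v,333]*1000).round(),f[v,333])
E
```

```text
179 [421. -64. 105.] [ 424. -185.    4.] [84 87 87]
182 [420. -63.  98.] [ 423. -178.    0.] [86 89 88]
185 [420. -65.  88.] [ 421. -105.   54.] [88 89 89]
188 [420. -62.  83.] [421. -98.  52.] [161 166 164]
191 [419. -61.  76.] [420. -87.  53.] [161 162 165]
194 [419. -62.  67.] [420. -77.  53.] [158 161 162]
197 [419. -74.  48.] [419. -76.  46.] [150 151 145]
200 [419. -72.  42.] [419. -72.  41.] [163 161 155]
203 [419. -73.  32.] [419. -73.  32.] [178 180 171]
206 [418. -74.  23.] [418. -74.  23.] [161 162 153]
209 [418. -74.  14.] [418. -77.  11.] [153 154 144]
212 [418. -72.   7.] [418. -75.   4.] [142 140 133]
215 [417. -70.   0.] [417. -70.   1.] [182 183 180]
```

View pics/s3.png

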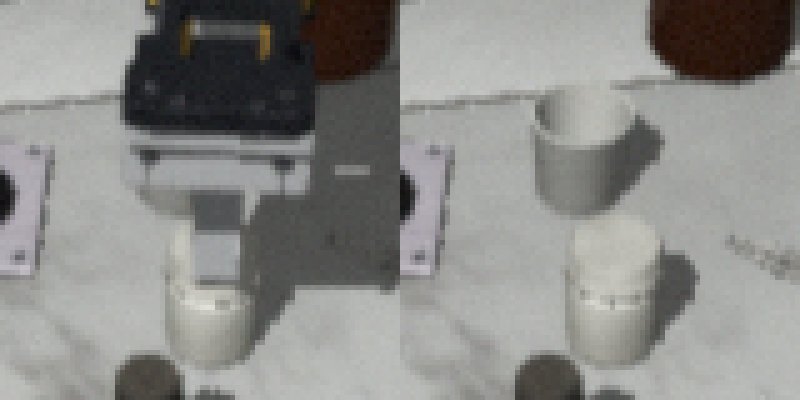

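Request:
step_arm([
  [3, 0, 0, -0.5, 0],
  [3, 0, 0, -0.5, 0],
  [3, 0, 0, -0.5, 0],
  [3, 0, 0, 0, 0],
  [3, 0, 0, 0, 0],
])

```text
t: 5.75
ee_pos: [0.4205, -0.0955, 0.0535]
orientation: [180.0, 0.0, -180.0]
contact_force: [-0.4, -0.3, -1.2]
gripper_width: 0.036
grip_force: 13.6
```

```bash
python3 - <<'E'
from h import *
p=shot('side','side4');W=world(p)
f=p['frame']
P0=np.load('side0.npz')['W']
for v in range(170,218,3): print(v,(W[v,333]*1000).round(),(P0[v,333]*1000).round(),f[v,333])
E
```

```text
170 [420. -13. 168.] [ 425. -179.   34.] [151 152 153]
173 [421. -63. 121.] [ 424. -180.   25.] [81 85 83]
176 [421. -62. 114.] [ 424. -181.   16.] [81 83 82]
179 [421. -64. 105.] [ 424. -185.    4.] [87 90 91]
182 [420. -62.  99.] [ 423. -178.    0.] [160 162 165]
185 [420. -62.  91.] [ 421. -105.   54.] [161 164 165]
188 [420. -63.  82.] [421. -98.  52.] [159 161 160]
191 [420. -74.  65.] [420. -87.  53.] [149 150 142]
194 [401. 644. 696.] [420. -77.  53.] [182 181 172]
197 [419. -73.  49.] [419. -76.  46.] [191 191 183]
200 [419. -72.  41.] [419. -72.  41.] [167 168 159]
203 [419. -74.  32.] [419. -73.  32.] [156 157 147]
206 [418. -73.  24.] [418. -74.  23.] [151 151 142]
209 [418. -86.   2.] [418. -77.  11.] [94 93 90]
212 [401. 644. 696.] [418. -75.   4.] [178 181 177]
215 [417. -70.  -0.] [417. -70.   1.] [183 186 181]
```

Request:
step_arm([
  [3, 0, 0, -1, 0],
  [3, 0, 0, -2.5, 0],
  [3, 0, 0, -3, 0],
  [3, 0, 0, -3, 0],
  [3, 0, 0, -1.5, 0],
  [3, -1.5, 2.45, 0, 0],
  [3, -2, 3.5, 0, 0],
  [3, -2, 3.5, 0, 0],
  [3, -2, 3.5, 0, 0],
  [3, -2, 3.5, 0, 0],
  [3, -1.5, 2.5, 0, 0],
  [3, -0.85, 1.5, 0, 0],
], grip_force=22)

```text
t: 7.0
ee_pos: [0.5395, 0.111, 0.1634]
orientation: [180.0, -0.0, -179.9]
contact_force: [-0.1, -0.3, -0.3]
gripper_width: 0.0359
grip_force: 20.0
```

Request:
step_arm([
  [3, 0, 0, 0, -0.15],
  [3, 0, 0, 0, 0],
  [3, 0, 0, 0, 0],
])

```text
t: 7.3
ee_pos: [0.5387, 0.1085, 0.1635]
orientation: [-180.0, -0.0, -171.6]
contact_force: [-0.1, -0.3, -0.2]
gripper_width: 0.036
grip_force: 20.0
```

```bash
python3 - <<'E'
from h import *
p=shot('side','side5');a=p['frame'][130:330,160:400,::-1]
cv2.imwrite('pics/s5.png',cv2.resize(a,(720,600),interpolation=cv2.INTER_CUBIC))
E
```

```text
(no output)
```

View pics/s5.png

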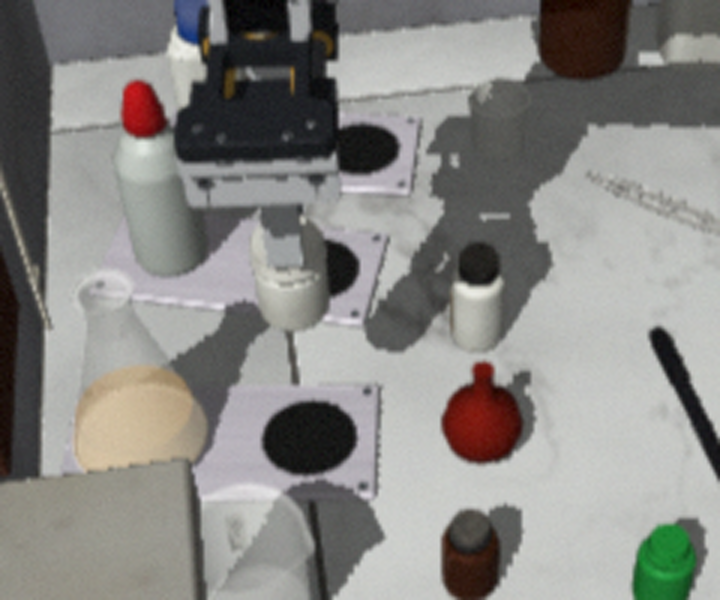

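Request:
step_arm([
  [3, 0, 0, 2, 0],
  [3, 0, 0, 3, 0],
  [3, 0, 0, 3, 0],
  [3, 0, 0, 2, 0],
  [3, 0, 0, 1, 0],
  [3, 0, 0, 0.3, 0],
  [3, 0, 0, 0, 0],
  [3, 0, 0, 0, 0],
])

```text
t: 8.15
ee_pos: [0.5399, 0.109, 0.0519]
orientation: [-180.0, 0.2, -171.4]
contact_force: [-0.6, -0.8, -0.7]
gripper_width: 0.0356
grip_force: 20.0
```

Request:
step_arm([
  [3, 0, 0, 0.2, 0],
  [3, 0, 0, 0.1, 0],
  [3, 0, 0, 0.1, 0],
  [3, 0, 0, 0, 0],
  [3, 0, 0, 0, 0],
])

```text
t: 8.65
ee_pos: [0.5389, 0.1091, 0.0465]
orientation: [180.0, 0.0, -171.4]
contact_force: [-0.3, -0.4, 0.8]
gripper_width: 0.036
grip_force: 20.1
```

Request:
step_arm([
  [3, 0, 0, 0.1, 0],
  [3, 0, 0, 0, 0],
  [4.5, 0, 0, 0, 0],
  [6, 0, 0, 0, 0],
  [6.5, 0, 0, 0, 0],
  [6.5, 0, 0, 0, 0],
  [6.5, 0, 0, 0, 0],
  [6.5, 0, 0, 0, 0],
  [6.5, 0, 0, -2, 0],
  [6.5, 0, 0, -4, 0],
  [6.5, 0, 0, -4, 0],
  [6.5, 0, 0, -2, 0],
])

```text
t: 9.85
ee_pos: [0.5405, 0.1092, 0.1697]
orientation: [-180.0, 0.4, -171.4]
contact_force: [-0.1, 0.7, 0.4]
gripper_width: 0.0651
grip_force: 0.0
```

Request:
step_arm([
  [6, 0, 0, 0, 0.15],
  [6, 2.4, -2.56, 0, 0],
  [6, 2.4, -2.56, 0, 0],
  [6, 2.4, -2.56, 0, 0],
  [6, 2.4, -2.56, 0, 0],
  [6, 0, 0, 0, 0],
  [6, 0, 0, 0, 0],
])

```text
t: 10.55
ee_pos: [0.4429, 0.0064, 0.1656]
orientation: [180.0, 0.1, 179.9]
contact_force: [-0.2, -0.8, -0.2]
gripper_width: 0.0599
grip_force: 0.0
```

```bash
cat > m.py <<'E'
from h import *
from scipy.optimize import least_squares
def fit(n,g,r,z0,z1,R=.03):
    p=shot(n);W=world(p)[p['z_map']>0]
    N=W[np.hypot(W[:,0]-g[0],W[:,1]-g[1])<R]
    s=N[(N[:,2]>z0)&(N[:,2]<z1)]
    if len(s)<12: return n,len(s)
    f=lambda c:np.hypot(s[:,0]-c[0],s[:,1]-c[1])-r
    c=least_squares(f,g,loss='soft_l1',f_scale=.002).x
    return n,len(s),c.round(4),'h',np.percentile(N[:,2],98).round(4),'rms',np.sqrt(np.mean(f(c)**2)).round(4)
E
python3 - <<'E'
from m import *
for n in('side','top'): print('jar',fit(n,(.54,.109),.02,.018,.046),n)
for n in('side','top'): print('tall',fit(n,(.443,.0065),.018,.01,.055))
E
```

```text
jar ('side', 209, array([0.5394, 0.1112]), 'h', np.float64(0.0638), 'rms', np.float64(0.0009)) side
jar ('top', 20, array([0.5408, 0.1077]), 'h', np.float64(0.0672), 'rms', np.float64(0.0003)) top
tall ('side', 284, array([0.4421, 0.0087]), 'h', np.float64(0.3551), 'rms', np.float64(0.0009))
tall ('top', 49, array([0.4436, 0.0046]), 'h', np.float64(0.5721), 'rms', np.float64(0.0004))
```

Request:
step_arm([
  [6, 0, 0, 2.8, 0],
  [6, 0, 0, 4, 0],
  [6, 0, 0, 3, 0],
  [6, 0, 0, 2, 0],
  [6, 0, 0, 1, 0],
  [6, 0, 0, 0, 0],
  [4, 0, 0, 0, 0],
  [2, 0, 0, 0, 0],
  [2, 0, 0, 0, 0],
  [2, 0, 0, 0, 0],
  [2, 0, 0, 0, 0],
  [2, 0, 0, 0, 0],
], grip_force=15)

```text
t: 11.95
ee_pos: [0.4438, 0.0064, 0.0384]
orientation: [-180.0, 0.1, -180.0]
contact_force: [-0.9, 1.2, 4.1]
gripper_width: 0.0342
grip_force: 15.0
```

Request:
step_arm([
  [2, 0, 0, -0.5, 0],
  [2, 0, 0, -1, 0],
  [2, 0, 0, -3, 0],
  [2, 0, 0, -3, 0],
  [2, 0, 0, -1.5, 0],
  [2, 0, 0, 0, 0],
  [2, -1.5, -0.6, 0, 0],
  [2, -3, -1.2, 0, 0],
  [2, -3.5, -1.4, 0, 0],
  [2, -2.5, -1, 0, 0],
  [2, -1.1, -0.5, 0, 0],
  [2, 0, 0, 0, 0],
], grip_force=22)

```text
t: 13.15
ee_pos: [0.5586, -0.0407, 0.1256]
orientation: [180.0, -0.2, 180.0]
contact_force: [0.0, 0.8, -1.2]
gripper_width: 0.0342
grip_force: 21.6
```

Request:
step_arm([
  [2, 0, 0, 0, 0],
  [2, 0, 0, 0, 0],
])

```text
t: 13.35
ee_pos: [0.5577, -0.0398, 0.1272]
orientation: [180.0, -0.0, -180.0]
contact_force: [0.1, 0.2, -0.9]
gripper_width: 0.0338
grip_force: 21.6
```

```bash
python3 - <<'E'
from m import *
print(fit('side',(.559,-.04),.018,.095,.145))
p=shot('side','side6');a=p['frame'][100:300,200:400,::-1]
cv2.imwrite('pics/s6.png',cv2.resize(a,(500,500),interpolation=cv2.INTER_CUBIC))
E
```

```text
('side', 350, array([ 0.5562, -0.0377]), 'h', np.float64(0.3151), 'rms', np.float64(0.001))
```

View pics/s6.png

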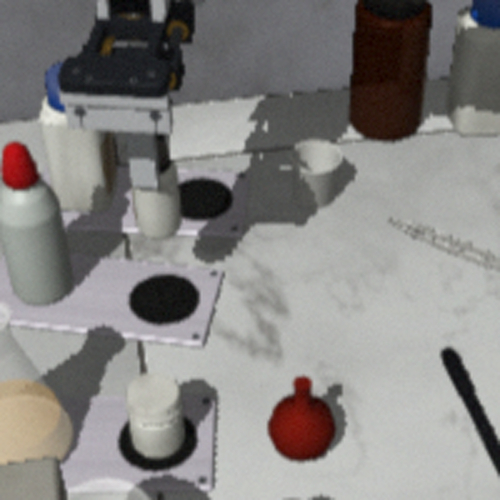

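Request:
step_arm([
  [2, -0.25, -0.1, 0, 0],
  [2, 0, 0, 2, 0],
  [2, 0, 0, 2.5, 0],
  [2, 0, 0, 2, 0],
  [2, 0, 0, 1, 0],
  [2, 0, 0, 0.4, 0],
  [2, 0, 0, 0, 0],
  [2, 0, 0, 0, 0],
  [2, 0, 0, 0, 0],
])

```text
t: 14.35
ee_pos: [0.5623, -0.0416, 0.0497]
orientation: [-180.0, 0.1, -180.0]
contact_force: [0.1, 0.5, -1.1]
gripper_width: 0.0338
grip_force: 21.6
```

Request:
step_arm([
  [2, 0, 0, 0.2, 0],
  [2, 0, 0, 0.1, 0],
  [2, 0, 0, 0.1, 0],
  [2, 0, 0, 0, 0],
  [2, 0, 0, 0, 0],
])

```text
t: 14.85
ee_pos: [0.5624, -0.0416, 0.0464]
orientation: [-180.0, 0.2, -180.0]
contact_force: [-1.4, -0.6, 5.9]
gripper_width: 0.0341
grip_force: 22.1
```

```bash
python3 - <<'E'
from m import *
print(fit('side',(.559,-.04),.018,.014,.04))
E
```

```text
('side', 151, array([ 0.5606, -0.0395]), 'h', np.float64(0.4475), 'rms', np.float64(0.001))
```

Request:
step_arm([
  [4, 0, 0, 0, 0],
  [5.5, 0, 0, 0, 0],
  [5.5, 0, 0, 0, 0],
  [5.5, 0, 0, 0, 0],
  [5.5, 0, 0, 0, 0],
  [5.5, 0, 0, -2, 0],
  [5.5, 0, 0, -4, 0],
  [5.5, 0, 0, -4, 0],
  [5.5, 0, 0, -2, 0],
  [5.5, 2.5, 2.5, 0, 0],
  [5.5, 2.6, 4.2, 0, 0],
  [5.5, 2.6, 4.2, 0, 0],
], grip_force=15)

```text
t: 16.1
ee_pos: [0.4836, 0.0682, 0.1643]
orientation: [180.0, 0.0, 179.9]
contact_force: [-0.0, 1.3, 0.4]
gripper_width: 0.0551
grip_force: 0.0
```

Request:
step_arm([
  [5.5, 2.6, 4.2, 0, 0],
  [5.5, 2.6, 4.2, 0, 0],
  [5.5, 0.1, 4.9, 0, 0],
  [5.5, 0, 0, 0, 0],
  [5.5, 0, 0, 0, 0],
  [5.5, 0, 0, 0, 0],
])

```text
t: 16.7
ee_pos: [0.4316, 0.1996, 0.1641]
orientation: [-180.0, -0.0, 180.0]
contact_force: [0.3, -0.7, -0.5]
gripper_width: 0.0551
grip_force: 0.0
```

```bash
python3 - <<'E'
from m import *
print(fit('side',(.559,-.04),.018,.014,.06),fit('top',(.559,-.04),.018,.014,.06),fit('side',(.432,.2),.0165,.01,.04))
E
```

```text
('side', 283, array([ 0.5603, -0.0394]), 'h', np.float64(0.0852), 'rms', np.float64(0.001)) ('top', 93, array([ 0.5618, -0.0433]), 'h', np.float64(0.0884), 'rms', np.float64(0.0005)) ('side', 201, array([0.4313, 0.2028]), 'h', np.float64(0.3489), 'rms', np.float64(0.0006))
```

Request:
step_arm([
  [5.5, 0, 0.1, 3, 0],
  [5.5, 0, 0, 4, 0],
  [5.5, 0, 0, 3.3, 0],
  [5.5, 0, 0, 2, 0],
  [5.5, 0, 0, 1.2, 0],
  [5.5, 0, 0, 0, 0],
  [4, 0, 0, 0, 0],
  [2, 0, 0, 0, 0],
  [2, 0, 0, 0, 0],
  [2, 0, 0, 0, 0],
  [2, 0, 0, 0, 0],
  [2, 0, 0, 0, 0],
])

```text
t: 18.05
ee_pos: [0.4321, 0.2015, 0.0302]
orientation: [-180.0, 0.1, -180.0]
contact_force: [0.3, -1.0, 3.8]
gripper_width: 0.0243
grip_force: 13.8
```

```bash
python3 - <<'E'
from h import *
p=shot('side');W=world(p);z=p['z_map']
K=p['camera_matrix'];T=np.linalg.inv(p['cam_to_world'])
c=T@[.432,.2+.0125+.012,.06,1];u=int(K[0,0]*c[0]/c[2]+K[0,2])
v0=int(K[1,1]*c[1]/c[2]+K[1,2]);print(u,v0)
for v in range(v0-24,v0+26,2): print(v,(W[v,u]*1000).round(),p['frame'][v,u])
E
```

```text
315 314
290 [429. 268. 185.] [39 43 47]
292 [429. 270. 184.] [40 44 46]
294 [429. 274. 185.] [39 39 44]
296 [429. 277. 184.] [36 37 41]
298 [428. 280. 184.] [36 38 43]
300 [428. 284. 185.] [34 38 42]
302 [428. 286. 183.] [37 40 43]
304 [427. 291. 185.] [39 42 48]
306 [427. 293. 184.] [34 35 39]
308 [427. 293. 179.] [49 49 54]
310 [427. 291. 172.] [180 182 182]
312 [427. 290. 166.] [186 188 188]
314 [428. 285. 152.] [186 188 187]
316 [428. 285. 147.] [186 188 188]
318 [432. 228.  55.] [143 139 140]
320 [432. 221.  37.] [55 27 14]
322 [432. 221.  32.] [55 28 19]
324 [432. 221.  26.] [56 31 18]
326 [432. 220.  17.] [53 27 13]
328 [432. 221.  12.] [48 19  4]
330 [432. 221.   7.] [86 72 64]
332 [432. 220.  -1.] [211 212 209]
334 [432. 224.  -1.] [215 217 215]
336 [432. 228.  -2.] [219 220 218]
338 [431. 232.  -2.] [218 221 218]
```

Request:
step_arm([
  [4, 0, 0, 0, 0],
  [5.5, 0, 0, 0, 0],
  [5.5, 0, 0, 0, 0],
  [5.5, 0, 0, 0, 0],
  [5.5, 0, 0, 0, 0],
  [5.5, 0, 0, 0, 0],
  [5.5, 0, 0, 1, 0],
  [5.5, 0, 0, 0, 0],
])

```text
t: 18.9
ee_pos: [0.4301, 0.2012, 0.0176]
orientation: [-180.0, -0.2, -180.0]
contact_force: [-0.9, -0.3, 0.5]
gripper_width: 0.0549
grip_force: 0.0
```

Request:
step_arm([
  [5.5, -0.1, 0, 1, 0],
  [5.5, 0, 0, 1, 0],
  [5.5, 0, 0, 0.5, 0],
  [5.5, 0, 0, 0, 0],
  [5.5, 0, 0, 0, 0],
])

```text
t: 19.4
ee_pos: [0.4322, 0.2016, -0.0059]
orientation: [-180.0, -0.0, -180.0]
contact_force: [-0.4, 1.0, 0.8]
gripper_width: 0.0547
grip_force: 0.0
```

```bash
python3 - <<'E'
from h import *
p=shot('side');W=world(p)
for v in range(310,350,2): print(v,(W[v,315]*1000).round(),p['frame'][v,315])
E
```

```text
310 [429. 274. 146.] [42 43 47]
312 [428. 279. 148.] [37 41 42]
314 [428. 281. 147.] [44 45 49]
316 [428. 285. 148.] [34 34 43]
318 [427. 289. 149.] [37 37 42]
320 [427. 292. 149.] [38 39 44]
322 [427. 294. 147.] [33 37 40]
324 [427. 293. 139.] [135 136 140]
326 [427. 292. 133.] [184 189 189]
328 [428. 284. 115.] [185 186 188]
330 [427. 285. 111.] [183 186 186]
332 [431. 243.  37.] [184 188 187]
334 [431. 243.  30.] [183 185 188]
336 [430. 244.  26.] [183 187 188]
338 [430. 244.  18.] [205 208 208]
340 [431. 235.  -2.] [223 224 221]
342 [431. 240.  -1.] [221 225 220]
344 [430. 244.  -0.] [225 227 223]
346 [430. 247.  -2.] [225 226 222]
348 [430. 251.  -2.] [225 227 223]
```

Request:
step_arm([
  [5.5, 0, 0, 0.3, 0],
  [4, 0, 0, 0, 0],
  [2, 0, 0, 0, 0],
  [2, 0, 0, 0, 0],
  [2, 0, 0, 0, 0],
  [2, 0, 0, 0, 0],
  [2, 0, 0, 0, 0],
])

```text
t: 20.15
ee_pos: [0.4324, 0.2016, -0.0085]
orientation: [180.0, 0.0, -180.0]
contact_force: [1.3, -0.5, 0.6]
gripper_width: 0.0323
grip_force: 15.0
```

Request:
step_arm([
  [2, 0, 0, -1, 0],
  [2, 0, 0, -3, 0],
  [2, 0, 0, -4, 0],
  [2, 0, 0, -4, 0],
  [2, 0, 0, -2, 0],
  [2, -0.7, -2.3, 0, 0],
  [2, -1.1, -3.7, 0, 0],
  [2, -1.2, -4, 0, 0],
  [2, -1.2, -4, 0, 0],
  [2, -1.2, -4, 0, 0],
  [2, -1.2, -4, 0, 0],
  [2, -1.2, -4, 0, 0],
], grip_force=22)

```text
t: 21.35
ee_pos: [0.5107, -0.06, 0.1321]
orientation: [180.0, 0.1, -180.0]
contact_force: [0.2, -0.3, -0.4]
gripper_width: 0.0319
grip_force: 22.0
```

Request:
step_arm([
  [2, -1.2, -4, 0, 0],
  [2, -1.2, -4, 0, 0],
  [2, -0.8, -2.3, 0, 0],
  [2, -0.3, -1, 0, 0],
  [2, 0, 0, 0, 0],
  [2, 0, 0, 0, 0],
  [2, 0, 0, 0, 0],
])

```text
t: 22.05
ee_pos: [0.5452, -0.1699, 0.1315]
orientation: [180.0, 0.0, -179.9]
contact_force: [0.2, 0.4, -0.4]
gripper_width: 0.0316
grip_force: 22.0
```

```bash
python3 - <<'E'
from m import *
print(fit('side',(.5454,-.1718),.0165,.135,.16))
E
```

```text
('side', 66, array([ 0.5447, -0.1664]), 'h', np.float64(0.3229), 'rms', np.float64(0.0025))
```

Request:
step_arm([
  [2, 0, -0.2, 1, 0],
  [2, 0, 0, 3, 0],
  [2, 0, 0, 4, 0],
  [2, 0, 0, 3, 0],
  [2, 0, 0, 1.5, 0],
  [2, 0, 0, 0.3, 0],
  [2, 0, 0, 0, 0],
  [2, 0, 0, 0.1, 0],
  [2, 0, 0, 0.1, 0],
  [2, 0, 0, 0.1, 0],
  [2, 0, 0, 0, 0],
  [2, 0, 0, 0, 0],
])

```text
t: 23.3
ee_pos: [0.5455, -0.1735, 0.0006]
orientation: [-180.0, 0.0, -180.0]
contact_force: [-0.4, -0.3, 0.0]
gripper_width: 0.0321
grip_force: 22.0
```

```bash
python3 - <<'E'
from m import *
print(fit('side',(.5454,-.1718),.0165,.013,.025))
E
```

```text
('side', 29, array([ 0.5449, -0.1688]), 'h', np.float64(0.1903), 'rms', np.float64(0.0026))
```

Good; a little lower, release and retreat.

Request:
step_arm([
  [2, 0, 0, 0.1, 0],
  [2, 0, 0, 0.05, 0],
  [4, 0, 0, 0, 0],
  [5.5, 0, 0, 0, 0],
  [5.5, 0, 0, 0, 0],
  [5.5, 0, 0, 0, 0],
  [5.5, 0, 0, 0, 0],
  [5.5, 0, 0, -3, 0],
  [5.5, 0, 0, -4, 0],
  [5.5, 0, 0, -4, 0],
  [5.5, 0, 0, -4, 0],
  [5.5, 0, 0, 0, 0],
], grip_force=10)

```text
t: 24.55
ee_pos: [0.549, -0.1749, 0.1567]
orientation: [-179.7, 0.7, -180.0]
contact_force: [0.0, 0.3, 0.4]
gripper_width: 0.055
grip_force: 0.0
```

```bash
python3 - <<'E'
from m import *
print(fit('side',(.5454,-.1718),.0165,.013,.05),fit('side',(.426,.3),.013,.004,.023),ctrl.observe()['q'].round())
D=np.load('side0.npz');D2=np.load('top0.npz')
for X in (D,D2):
  W=X['W'][X['z']>0];b=W[(W[:,1]>.3)&(W[:,0]>.36)&(W[:,0]<.62)&(W[:,2]>.06)]
  for z in (.07,.1,.13,.16):
    s=b[(b[:,2]>z)]; print(z,[(round(x,3),s[(abs(s[:,0]-x)<.013)][:,1].min().round(3)) for x in np.arange(.38,.6,.025) if ((abs(s[:,0]-x)<.013)).any()])
E
```

```text
('side', 211, array([ 0.5446, -0.171 ]), 'h', np.float64(0.3503), 'rms', np.float64(0.0016)) ('side', 123, array([0.4263, 0.2993]), 'h', np.float64(0.0256), 'rms', np.float64(0.0021)) [ -23.    8.   79.    0.   92. -113.]
0.07 [(np.float64(0.405), np.float64(0.418)), (np.float64(0.43), np.float64(0.394)), (np.float64(0.455), np.float64(0.399)), (np.float64(0.48), np.float64(0.404)), (np.float64(0.505), np.float64(0.426)), (np.float64(0.53), np.float64(0.335)), (np.float64(0.555), np.float64(0.3)), (np.float64(0.58), np.float64(0.3))]
0.1 [(np.float64(0.405), np.float64(0.418)), (np.float64(0.43), np.float64(0.394)), (np.float64(0.455), np.float64(0.399)), (np.float64(0.48), np.float64(0.404)), (np.float64(0.505), np.float64(0.426)), (np.float64(0.53), np.float64(0.335)), (np.float64(0.555), np.float64(0.3)), (np.float64(0.58), np.float64(0.3))]
0.13 [(np.float64(0.405), np.float64(0.488)), (np.float64(0.43), np.float64(0.403)), (np.float64(0.455), np.float64(0.399)), (np.float64(0.48), np.float64(0.404)), (np.float64(0.505), np.float64(0.427)), (np.float64(0.53), np.float64(0.338)), 
[... 849 characters left out ...]
0.53), np.float64(0.332)), (np.float64(0.555), np.float64(0.3)), (np.float64(0.58), np.float64(0.3))]
0.13 [(np.float64(0.38), np.float64(0.501)), (np.float64(0.405), np.float64(0.481)), (np.float64(0.43), np.float64(0.402)), (np.float64(0.455), np.float64(0.395)), (np.float64(0.48), np.float64(0.399)), (np.float64(0.505), np.float64(0.427)), (np.float64(0.53), np.float64(0.335)), (np.float64(0.555), np.float64(0.3)), (np.float64(0.58), np.float64(0.3))]
0.16 [(np.float64(0.38), np.float64(0.569)), (np.float64(0.405), np.float64(0.493)), (np.float64(0.43), np.float64(0.402)), (np.float64(0.455), np.float64(0.395)), (np.float64(0.48), np.float64(0.399)), (np.float64(0.58), np.float64(0.625))]
```

Request:
step_arm([
  [5, 0.99, 3.92, 0, 0],
  [5, 0.99, 3.92, 0, 0],
  [5, 0.99, 3.92, 0, 0],
  [5, 0.99, 3.92, 0, 0],
  [5, 0.99, 3.92, 0, 0],
  [5, 0.99, 3.92, 0, 0],
  [5, 0.99, 3.92, 0, 0],
  [5, 0.99, 3.92, 0, 0],
  [5, 0.99, 3.92, 0, 0],
  [5, 0.99, 3.92, 0, 0],
  [5, 0.99, 3.92, 0, 0],
  [5, 0.99, 3.92, 0, 0],
])

```text
t: 25.85
ee_pos: [0.4245, 0.2978, 0.1461]
orientation: [-179.9, -0.2, -180.0]
contact_force: [0.2, 0.2, -0.3]
gripper_width: 0.0499
grip_force: 0.0
```

Request:
step_arm([
  [5, 0, 0, 0, -0.15],
  [5, 0, 0, 0, -0.15],
  [5, 0, 0, 0, -0.15],
  [5, 0, 0, 0, -0.15],
  [5, 0, 0, 0, -0.15],
  [5, 0, 0, 0, -0.15],
  [5, 0, 0, 0, -0.15],
  [5, 0, 0, 0, 0],
  [5, 0, 0, 0, 0],
  [5, 0, 0, 0, 0],
])

```text
t: 26.85
ee_pos: [0.426, 0.2967, 0.1478]
orientation: [179.9, -0.1, -119.9]
contact_force: [-0.7, 0.5, -0.4]
gripper_width: 0.0502
grip_force: 0.0
```

```bash
cat > d.py <<'E'
import sys
from h import *
s=ctrl.observe();from scipy.spatial.transform import Rotation as R
t=np.array(list(map(float,sys.argv[1:4])))
Rm=R.from_euler('xyz',s['orientation'],degrees=True).as_matrix()
print('cm tool',((t-s['ee_pos'])@Rm*100).round(2),s['ee_pos'].round(4),s['orientation'].round(1),s['q'].round())
E
python3 d.py .4266 .2980 -.018
```

```text
cm tool [-0.16 -0.   16.58] [0.426  0.2967 0.1478] [ 1.799e+02 -1.000e-01 -1.199e+02] [  29.    2.   87.    0.   92. -121.]
```

Request:
step_arm([
  [5, -0.15, 0, 3, 0],
  [5, 0, 0, 4, 0],
  [5, 0, 0, 4, 0],
  [5, 0, 0, 3, 0],
  [5, 0, 0, 1.5, 0],
  [5, 0, 0, 0.5, 0],
  [5, 0, 0, 0, 0],
  [5, 0, 0, 0, 0],
  [5, 0, 0, 0, 0],
])

```text
t: 27.75
ee_pos: [0.4284, 0.2989, -0.0096]
orientation: [-179.9, 0.2, -119.8]
contact_force: [-1.0, 0.1, 0.9]
gripper_width: 0.05
grip_force: 0.0
```

Request:
step_arm([
  [5, 0, 0, 0.3, 0],
  [5, 0, 0, 0.2, 0],
  [5, 0, 0, 0.2, 0],
  [5, 0, 0, 0, 0],
  [3, 0, 0, 0, 0],
  [1.5, 0, 0, 0, 0],
  [1.5, 0, 0, 0, 0],
  [1.5, 0, 0, 0, 0],
  [1.5, 0, 0, 0, 0],
  [1.5, 0, 0, 0, 0],
])

```text
t: 28.75
ee_pos: [0.4289, 0.3001, -0.015]
orientation: [-179.9, 0.3, -119.8]
contact_force: [-2.5, 0.5, 11.2]
gripper_width: 0.0253
grip_force: 11.2
```

Request:
step_arm([
  [1.5, 0, 0, -0.5, 0],
  [1.5, 0, 0, -1, 0],
  [1.5, 0, 0, -3, 0],
  [1.5, 0, 0, -4, 0],
  [1.5, 0, 0, -4, 0],
  [1.5, 0, 0, -2.5, 0],
  [1.5, 0, 0, 0, 0.15],
  [1.5, 0, 0, 0, 0.15],
  [1.5, 0, 0, 0, 0.15],
  [1.5, 0, 0, 0, 0],
  [1.5, 0, 0, 0, 0],
])

```text
t: 29.85
ee_pos: [0.4271, 0.2981, 0.1318]
orientation: [-180.0, -0.0, -145.4]
contact_force: [0.6, 0.1, -0.5]
gripper_width: 0.025
grip_force: 10.0
```

```bash
python3 d.py .540 .1095 .135;python3 d.py .426 .299 .135; python3 - <<'E'
from m import *
print(fit('side',(.426,.299),.013,.150,.17,.02),fit('side',(.426,.299),.013,.0,.03,.02)[:2])
p=shot('side','side7');a=p['frame'][250:430,220:420,::-1]
cv2.imwrite('pics/s7.png',cv2.resize(a,(600,540),interpolation=cv2.INTER_CUBIC))
E
```

```text
cm tool [  1.4  -21.94  -0.32] [0.4271 0.2981 0.1318] [-180.    -0.  -145.4] [ 29.   2.  88.  -0.  90. -96.]
cm tool [ 0.04  0.13 -0.32] [0.4271 0.2981 0.1318] [-180.    -0.  -145.4] [ 29.   2.  88.  -0.  90. -96.]
('side', 102, array([0.4264, 0.2963]), 'h', np.float64(0.5362), 'rms', np.float64(0.0032)) ('side', 48)
```

View pics/s7.png

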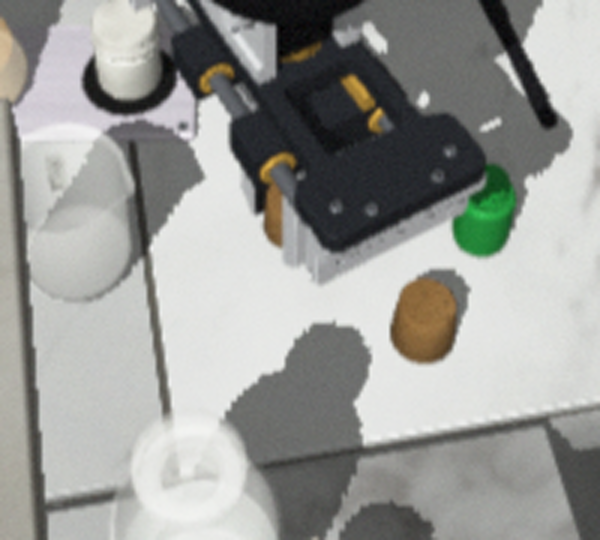

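Request:
step_arm([
  [1.5, 0.1, -2, 0, 0],
  [1.5, 0.25, -4, 0, 0],
  [1.5, 0.3, -4.2, 0, 0],
  [1.5, 0.3, -4.2, 0, 0],
  [1.5, 0.25, -4, 0, 0],
  [1.5, 0.15, -2.5, 0, 0],
  [1.5, 0.05, -1, 0, 0],
  [1.5, 0, 0, 0, 0],
  [1.5, 0, 0, 1, 0],
  [1.5, 0, 0, 2, 0],
  [1.5, 0, 0, 0, 0],
  [1.5, 0, 0, 0, 0],
])

```text
t: 31.2
ee_pos: [0.5383, 0.1108, 0.1011]
orientation: [179.9, -0.1, -145.5]
contact_force: [0.5, -0.7, 0.7]
gripper_width: 0.025
grip_force: 10.0
```

```bash
python3 d.py .540 .1095 .1; python3 - <<'E'
from m import *
print(fit('side',(.54,.11),.013,.115,.135,.022),fit('side',(.54,.11),.0215,.054,.062,.03),fit('side',(.54,.11),.02,.018,.046,.03))
p=shot('side','side8');a=p['frame'][180:320,200:340,::-1]
cv2.imwrite('pics/s8.png',cv2.resize(a,(560,560),interpolation=cv2.INTER_CUBIC))
E
```

```text
cm tool [-0.07 -0.21  0.11] [0.5383 0.1108 0.1011] [ 1.799e+02 -1.000e-01 -1.455e+02] [   6.    7.   87.    0.   87. -119.]
('side', 65, array([0.5395, 0.1088]), 'h', np.float64(0.4931), 'rms', np.float64(0.0036)) ('side', 194, array([0.5402, 0.1089]), 'h', np.float64(0.5043), 'rms', np.float64(0.008)) ('side', 212, array([0.5393, 0.1111]), 'h', np.float64(0.504), 'rms', np.float64(0.0008))
```

View pics/s8.png

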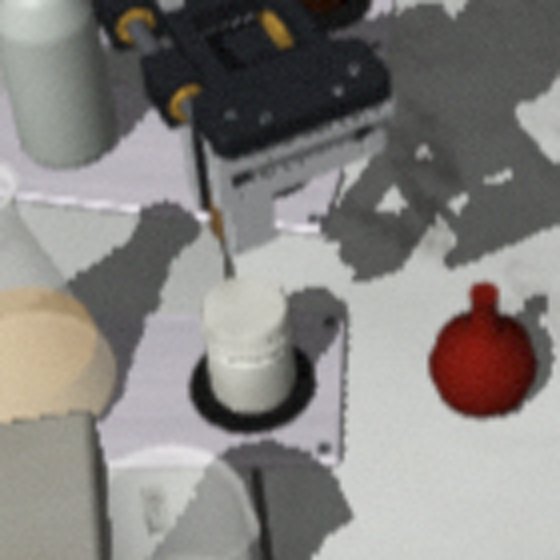

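Request:
step_arm([
  [1.5, -0.3, -0.2, 0, 0],
  [1.5, 0, 0, 1.5, 0],
  [1.5, 0, 0, 2, 0],
  [1.5, 0, 0, 1, 0],
  [1.5, 0, 0, 0, 0],
  [1.5, 0, 0, 0, 0],
  [1.5, 0, 0, 0.2, 0],
  [1.5, 0, 0, 0, 0],
  [1.5, 0, 0, 0, 0],
])

```text
t: 32.3
ee_pos: [0.5434, 0.1097, 0.0554]
orientation: [-180.0, 0.1, -145.6]
contact_force: [-0.1, 0.0, 0.2]
gripper_width: 0.025
grip_force: 10.0
```

Request:
step_arm([
  [1.5, 0, 0, 0.2, 0],
  [1.5, 0, 0, 0.2, 0],
  [1.5, 0, 0, 0, 0],
  [1.5, 0, 0, 0, 0],
])

```text
t: 32.7
ee_pos: [0.5429, 0.1097, 0.0506]
orientation: [180.0, -0.0, -145.6]
contact_force: [0.3, -1.1, -0.7]
gripper_width: 0.0249
grip_force: 10.0
```

```bash
python3 - <<'E'
from m import *
p=shot('side','side9');a=p['frame'][220:300,220:300,::-1]
cv2.imwrite('pics/s9.png',cv2.resize(a,(500,500),interpolation=cv2.INTER_CUBIC))
E
```

```text
(no output)
```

View pics/s9.png

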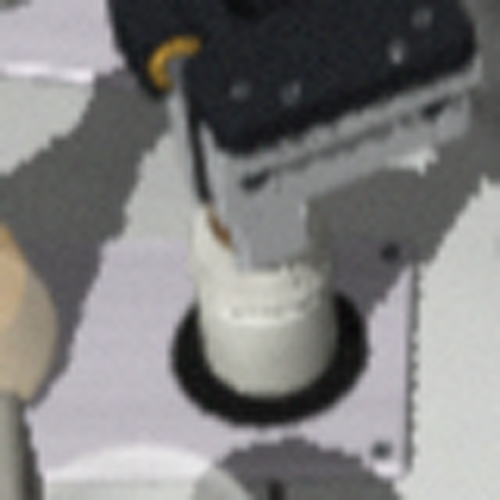

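Request:
step_arm([
  [1.5, 0, 0, 0.1, 0],
  [1.5, 0, 0, 0.1, 0],
  [1.5, 0, 0, 0, 0],
  [1.5, 0, 0, 0, 0],
])

```text
t: 33.15
ee_pos: [0.5431, 0.1097, 0.0489]
orientation: [-180.0, 0.0, -145.6]
contact_force: [-1.1, -0.1, 0.1]
gripper_width: 0.0253
grip_force: 10.2
```

Request:
step_arm([
  [1.5, 0, 0, 0.1, 0],
  [1.5, 0, 0, 0, 0],
  [1.5, 0, 0, 0, 0],
])

```text
t: 33.45
ee_pos: [0.5434, 0.1099, 0.0488]
orientation: [-180.0, 0.1, -145.6]
contact_force: [-1.2, 0.5, 5.9]
gripper_width: 0.0251
grip_force: 11.9
```

Contact with the lid; release gently and rise.

Request:
step_arm([
  [2.6, 0, 0, 0, 0],
  [2.8, 0, 0, 0, 0],
  [3.2, 0, 0, 0, 0],
  [4, 0, 0, 0, 0],
  [5, 0, 0, 0, 0],
  [5, 0, 0, 0, 0],
  [5, 0, 0, -1, 0],
  [5, 0, 0, -3, 0],
  [5, 0, 0, -4, 0],
  [5, 0, 0, -4, 0],
  [5, 0, 0, -4, 0],
])

```text
t: 34.55
ee_pos: [0.5422, 0.1095, 0.2086]
orientation: [180.0, -0.1, -145.6]
contact_force: [1.2, -0.6, 0.2]
gripper_width: 0.0501
grip_force: 0.0
```

Request:
step_arm([
  [5, 3, 2, -2, 0],
  [5, 4, 2, 0, 0],
  [5, 4, 2, 0, 0],
  [5, 4, 2, 0, 0],
  [5, 4, 0, 0, 0],
  [5, 0, 0, 0, 0],
  [5, 0, 0, 0, 0],
])

```text
t: 35.25
ee_pos: [0.3408, 0.0683, 0.2279]
orientation: [-180.0, 0.1, -145.7]
contact_force: [0.1, -0.8, 0.5]
gripper_width: 0.0501
grip_force: 0.0
```

```bash
python3 - <<'E'
from m import *
for n in('side','top'):
  print(n,'cork',fit(n,(.54,.11),.013,.069,.085,.022),'jar',fit(n,(.54,.11),.02,.018,.046))
  print('tall',fit(n,(.56,-.041),.018,.016,.06),'short',fit(n,(.545,-.172),.0165,.014,.047),'bulb',fit(n,(.433,.1),.0255,.015,.03),'cup',fit(n,(.442,-.195),.0235,.01,.04))
p=shot('side','side10');a=p['frame'][100:300,180:420,::-1]
cv2.imwrite('pics/s10.png',cv2.resize(a,(720,600),interpolation=cv2.INTER_CUBIC))
E
```

```text
side cork ('side', 93, array([0.5399, 0.1106]), 'h', np.float64(0.089), 'rms', np.float64(0.0011)) jar ('side', 210, array([0.5394, 0.1112]), 'h', np.float64(0.0884), 'rms', np.float64(0.0008))
tall ('side', 266, array([ 0.5602, -0.0392]), 'h', np.float64(0.0849), 'rms', np.float64(0.0011)) short ('side', 167, array([ 0.5445, -0.1708]), 'h', np.float64(0.0646), 'rms', np.float64(0.0012)) bulb ('side', 157, array([0.4323, 0.1001]), 'h', np.float64(0.0706), 'rms', np.float64(0.0012)) cup ('side', 322, array([ 0.4416, -0.1931]), 'h', np.float64(0.0447), 'rms', np.float64(0.0029))
top cork ('top', 41, array([0.5419, 0.1083]), 'h', np.float64(0.0927), 'rms', np.float64(0.0009)) jar ('top', 57, array([0.5409, 0.1073]), 'h', np.float64(0.0919), 'rms', np.float64(0.0004))
tall ('top', 90, array([ 0.5617, -0.0431]), 'h', np.float64(0.0892), 'rms', np.float64(0.0005)) short ('top', 85, array([ 0.5459, -0.1748]), 'h', np.float64(0.0685), 'rms', np.float64(0.0006)) bulb ('top', 0) cup ('top', 160, array([ 0.4415, -0.1949]), 'h', np.float64(0.0479), 'rms', np.float64(0.0029))
```

View pics/s10.png

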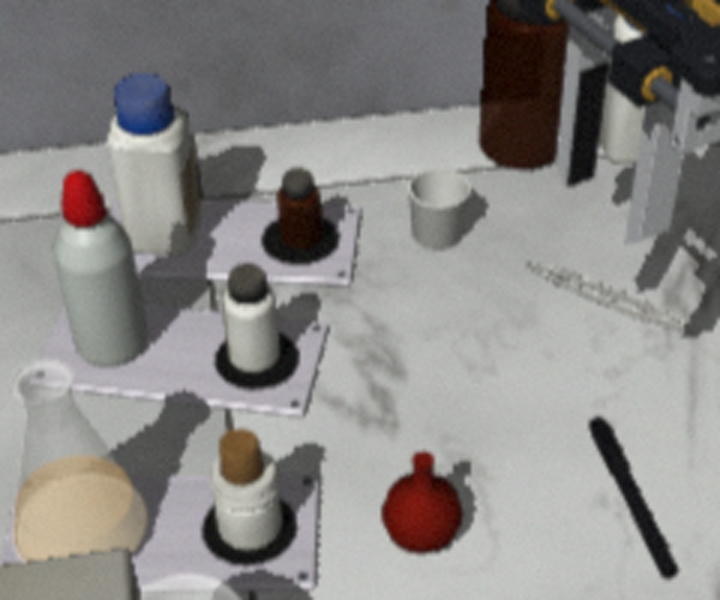

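Everything stands centred within about 2 mm: the jar with the cork on it on the flask's pad, the tall vial at the wash bottle and the short vial at the square jar. The cup and bulb have not moved.

```bash
python3 -c "
from plant import ctrl
print(ctrl.hand_in())"
```

```text
the job is handed in; nothing more can be done
None
```

The job is handed in: the jar, tall vial and short vial stand upright within about 3 mm of their pad centres, the cork within about 2 mm of the jar's axis on its lid, and the cup and bulb did not move; no verdict was returned.

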